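# Scrape the tipped sorting tray clean

## Task

Lift the tray by its bar until it is tipped all the way up against its stop, where its stiff hinge holds it. Take the scraper off its slanted hook and, with its edge on the tray's floor, pressing gently so that the tray is not pushed back down, scrape the three stuck parts down over the open lip into the tub; do not touch the parts with the gripper. Hang the scraper back on the slanted hook, leave the tray tipped up, and do not knock over or push away the jar and the cardboard ring that stand nearby.

Things in the scene. Friction and masses are not known exactly. Their poses are not given: they have to be found in the camera images.
- stand: Fixed tipping stand on the table (steel base plate 200 x 420 mm, grey legs). Origin on the table under the tray's middle; its y axis points horizontally from the tray's bar end towards its open lip and the tub (the downhill way); its x axis is along the tray's width, parallel to the hinge; z up.
- tray (a joint): Tilt of the steel tray about its hinge, rad: 0 level (as it starts), 0.5 tipped up against the stop; grows as the bar end is lifted. The stiff hinge holds the tray where it is left (about 2.6 N m of friction: raising takes about 12 to 14 N at the bar; about 10 N down on its upper part, some 20 N nearer the lip, pushes it back down).
- tray_floor (a point): On the upper face of the tray's floor, mid-width, 100 mm uphill of the hinge and 4 mm above it, square to the floor. Moves with the tray; axes the tray's (y downhill along the floor). The floor runs from the open lip, 12 mm beyond the hinge, to 211 mm uphill of it; 136 mm clear width; walls at both sides and the bar end 20 mm high, 3 mm thick.
- tray_hinge (a point): Middle of the tray's hinge axis, 105 mm above the table; the axis runs along the stand's x. Fixed.
- tray_bar (a point): Middle of the round steel bar (14 mm thick, 104 mm long, parallel to the hinge) by which the tray is lifted. In the level tray it lies 262 mm uphill (-y of the stand) of the hinge axis and 12 mm above it; 50 mm outside the tray's end wall, open underneath. It moves with the tray; its axes are the tray's.
- tub_floor (a point): Middle of the inner floor of the open grey tub under the lip, fixed to the stand. Inside 172 mm along x, 142 mm along y, walls 78 mm high. Axes as the stand's.
- heatsink_mid (a point): Centre (9 mm above its underside) of a finned aluminium heat sink, 62 x 36 x 18 mm. Loose, lies on the tray; its tacky underside clings to the floor (friction about 1.5), so it does not slide by itself on the tipped tray and may jam before a blade that is not held square to the floor. About 0.12 kg.
- socketstrip_mid (a point): Centre (7 mm above its underside) of a black socket strip, 85 x 26 x 14 mm, lies on the tray and clings likewise. About 0.08 kg.
- coil_mid (a point): Centre (11 mm above its underside) of a flat transformer: steel block 60 x 34 x 12 mm with a smaller cardboard-wrapped block on it, 22 mm high in all; lies on the tray and clings likewise. About 0.14 kg. The three parts lie one behind another down the tray, in any order; the uppermost 30 mm of floor is free.
- scraper_grip (a point): Middle of the scraper's handle, a wooden bar 105 (its x) x 20 (y) x 24 mm (z). Below it an upright flat steel blade 3 mm thick: tang 50 mm wide, 28 mm high, then blade 110 mm wide, 94 mm high. About 0.29 kg. x along handle and edge, y through the blade, z from edge to handle. It starts hung on the hook, handle on top, its y about along the hook's y.
- scraper_window (a point): Centre of the rectangular window through the blade, 44 mm wide (x), 26 mm high (z), 61 mm below the middle of the handle, through which the hook's peg passes.
- scraper_edge (a point): Middle of the scraper's lower straight edge (110 mm wide along x), 134 mm below the middle of the handle.
- hook: Fixed stand: base plate 110 x 120 x 12 mm and a square post of 18 mm, 118 mm high, on the -y side. Origin on the table under the plate's centre; y points horizontally the way the peg points.
- peg: The round slanted peg, 10 mm thick, 53 mm long with a round end. Origin at its root, on the post's face, 110 mm above the table; its z axis runs along the peg to its tip: towards the hook's y, rising at 30 degrees above level.
- jar: Bystander: closed jar, 60 mm across, 75 mm high, standing. Origin under its middle.
- tape: Bystander: cardboard ring, 84 mm across, 24 mm high, lying. Origin under its middle.
Things that resemble listed ones, but are neither listed nor needed, are in the scene too. Leave any yellow look-alike of the part that bears coil_mid alone. Of the things that look like the hook, the smaller one is meant.

How it is judged:
On the way, in this order (a step that is already met when the one before it is completed fails the run):
1. the tray is tipped up to its stop (tilt over 0.44 rad) (value of joint tray above 0.44 rad), for 0.2 s.
2. the scraper presses on the tipped tray's floor (value of joint tray above 0.44 rad and contact force between scraper and tray above 0.5 N), for 0.1 s.
3. all three parts are in the tub, the tray still tipped (over 0.44 rad) (x of heatsink_mid in the frame of tub_floor between -0.088 and 0.088 m and y of heatsink_mid in the frame of tub_floor between -0.073 and 0.073 m and z of heatsink_mid in the frame of tub_floor between 0 and 0.075 m and x of socketstrip_mid in the frame of tub_floor between -0.088 and 0.088 m and y of socketstrip_mid in the frame of tub_floor between -0.073 and 0.073 m and z of socketstrip_mid in the frame of tub_floor between 0 and 0.075 m and x of coil_mid in the frame of tub_floor between -0.088 and 0.088 m and y of coil_mid in the frame of tub_floor between -0.073 and 0.073 m and z of coil_mid in the frame of tub_floor between 0 and 0.075 m and value of joint tray above 0.44 rad), for 0.2 s.
At the end, for the whole second after the job is handed in: All three parts lie in the tub (centres within its walls, below its rim), the tray is still tipped up (over 0.44 rad), and the scraper hangs (below 0.15 m/s) on the peg through its window (window centre within 19 mm sideways, 16 mm in height of the peg's axis), handle up within 0.5 rad (all of step 3 and x of scraper_window in the frame of peg between -0.019 and 0.019 m and y of scraper_window in the frame of peg between -0.016 and 0.016 m and z of scraper_window in the frame of peg between -0.008 and 0.048 m and linear speed of scraper below 0.15 m/s and angle between scraper_grip's own z axis and vertical below 0.5 rad); the robot touches nothing.
It fails at once if the gripper's fingers touch a leftover part (contact force between the fingers and heatsink above 1 N or contact force between the fingers and socketstrip above 1 N or contact force between the fingers and coil above 1 N).
It fails at once if the jar or the cardboard ring is pushed away by more than 40 mm or tipped over (distance of any of jar, tape from where it was at the start of the episode above 0.04 m or angle between any of jar, tape's own z axis and vertical above 0.7 rad).
It also fails if it takes over 72 s, if anything falls off the work surface, if the arm or the gripper's body presses on something with over 40 N, if the wrist force passes 120 N, or if a joint passes its speed limit or range.

## Robot

A 6-joint arm with a two-finger parallel gripper is mounted at the origin on the work surface. World frame = base frame: x ahead of the robot, y to its left, z up, the work surface at z = 0. Lengths are in m, angles in rad, forces in N, time in s.
With the tool pointing down it reaches from about 0.3 to 1 m from the base axis. Payload 5.1 kg.
Tool frame: the origin (TCP) lies midway between the tips of the shut fingers; the grasp point (between the pads) lies 19 mm behind it; z points along the fingers, x is the direction in which the jaws open and shut, and the axes are right-handed (so a half turn about z gives the same grasp; the last joint's range is limited). The gripper opens to 95 mm and grips with 3 to 60 N. Pads are 20 mm wide; open, the fingers measure 119 mm over their backs; the gripper's body (75 mm by 180 mm) begins 59 mm behind the grasp point.
Start: joints at [-0.083, 0.124, 1.65, -0, 1.367, -0.083], TCP at [0.65, -0, 0.215] pointing down, gripper open.
Joint ranges: [-2.61, 2.61], [-1.02, 2.33], [0.03, 2.71], [-1.35, 4.49], [0.32, 2.68], [-2.91, 2.91]. Speed limits (rad/s): [2.57, 2.57, 3.14, 3.14, 3.14, 3.14].

## Interface

Orientations are given as a unit quaternion [w, x, y, z].
In Python, from workcell import bot gives the robot as it stands.
- The arm moves only by the tool move_arm, never from a script. Its argument "increments" is a list that holds one entry, the list of rows, each a list of 5 numbers: the closure in counts, from 0 (fully open) to 255 (shut), then the shift along the tool's x, y, z in mm, then the turn about the tool's z in degrees. In form: [[[hand, dx, dy, dz, turn], ...]]. A call has 1 to 20 rows; each row shifts and turns the commanded pose from where the row before left it, along the tool's axes as they then stand; what a row does not reach is not made up. A row lasts 1/10 s, in which the tool goes at most 50 mm and 8.59 degrees, less where a joint would pass 70% of its speed; a pose out of reach is approached as far as the arm can. A call is refused whole if a number of a shift passes 50 or a number of a turn 8.59, either way. A call with a gripper value outside its range is refused whole. The fingers move at their own pace and stop on an object; the grip force is fixed at half the most. Time passes only in rows, so rows that do not move let the fingers close. It gives the time, the measured TCP pose, the force and the opening at its end, in the units of the state.
- bot.observe(): the state, without advancing time (a new reading comes with each control period).
- bot.snapshot(name): name is "scene" or "side" or "wrist"; returns (picture, depth): 420x560x3 uint8, red, green, blue; 420x560 float32, m along the optical axis (not along the pixel's ray), 0 where there is no reading.
- bot.camera_params(name): a dict with "intrinsics" (3x3 intrinsics, pixels), "dist" ([k1, k2, p1, p2, k3] as OpenCV has them; the pictures are not rectified), "extrinsics" (4x4, takes a point from world to camera coordinates); the wrist camera has in their place "tool_from_camera" (4x4, takes a point from camera to tool coordinates, whose origin is the TCP and whose axes are the tool frame's). Camera axes: x right, y down, z forward; pixel columns grow to the right and rows downward; lengths in m; the calibration is good to about 2 mm. A picture is of the moment at which its call begins: read the wrist's pose just before it. camera_params takes no time and is no camera call.
- bot.job_done(): hands the job in, once; it reports no verdict.
The state is a dict: "time_s": time; "joint_positions": joint angles; "qd": joint speeds; "tau": joint torques, N m; "eef_pos": TCP position; "ee_rot": TCP orientation; "wrist_force": force on the tool from outside, world axes, zero at the start; "moment": the same for the moment, N m; "gripper_width": finger opening in m.
Only numpy, scipy, OpenCV 4.12 (cv2) and the standard library are available. Lean on these libraries where they do the work, as an engineer would, in place of code of your own. Each camera call takes 0.05 s, during which the arm holds its last target. There are 200 camera calls.

## Working session

There is one attempt and no reset: what is moved stays moved. The work goes in short steps, Python scripts to look and compute and a tool call to move; the robot and the scene stay as the last step left them, time stands still between calls to the robot, and variables do not carry over. Pictures are saved under pics/ and viewed, about 8 in all and at most 12, crops included, and the job is handed in when it is done.

Besides the shell and the picture viewer there is one more tool, called by a JSON object that holds its "name" and its "arguments". move_arm: Moves the arm, as the interface text tells. Its arguments: {"type":"object","properties":{"increments":{"type":"array","items":{"type":"array","items":{"type":"array","items":{"type":"number"}}}}},"required":["increments"]}

```bash
mkdir -p pics; cat > h.py <<'E'
import numpy as np, cv2
from workcell import bot
from scipy.spatial.transform import Rotation as R
def snap(n):
    s=bot.observe(); im,d=bot.snapshot(n); p=bot.camera_params(n)
    K=np.array(p['intrinsics']);D=np.array(p['dist'])
    if n=='wrist':
        q=s['ee_rot'];T=np.eye(4);T[:3,:3]=R.from_quat([q[1],q[2],q[3],q[0]]).as_matrix();T[:3,3]=s['eef_pos']
        W=T@np.array(p['tool_from_camera'])
    else: W=np.linalg.inv(np.array(p['extrinsics']))
    h,w=d.shape
    u,v=np.meshgrid(np.arange(w),np.arange(h))
    n_=cv2.undistortPoints(np.stack([u,v],-1).reshape(-1,1,2).astype(np.float32),K,D).reshape(h,w,2)
    P=np.concatenate([n_,np.ones((h,w,1))],-1)*d[...,None]
    X=P@W[:3,:3].T+W[:3,3]; X[d==0]=np.nan
    return im,d,X,(K,D,W)
def save(f,im): cv2.imwrite('pics/'+f,im[...,::-1])
E
python3 - <<'E'
from h import *
print(bot.observe())
for n in('scene','side','wrist'):
    im,d,X,c=snap(n); np.savez('pics/%s0.npz'%n,im=im,X=X); save(n+'0.png',im); print(n,c[2].round(3).tolist())
a=cv2.imread('pics/scene0.png')
E
```

```text
{'time_s': 0.0, 'joint_positions': array([-8.25765159e-02,  1.24511631e-01,  1.65163010e+00, -1.06204579e-05,
        1.36749349e+00, -8.25962268e-02]), 'qd': array([ 1.22104430e-04,  6.98026998e-05, -1.40735289e-03,  1.84140647e-03,
       -5.03010233e-04, -5.88587987e-04]), 'tau': array([-6.25927078e-04, -4.17603564e+01, -3.59935069e+01,  7.73367751e-02,
        4.92534391e-02, -1.75303944e-04]), 'eef_pos': array([6.49376037e-01, 3.47897855e-05, 2.13408770e-01]), 'ee_rot': array([-7.90665499e-05,  9.99999478e-01,  1.09328878e-05, -1.01823572e-03]), 'wrist_force': array([-0.29751913,  0.33874852,  0.54306818]), 'moment': array([ 0.00460156, -0.01629216, -0.01220507]), 'gripper_width': 0.09562074897022171}
scene [[-0.681, 0.498, -0.538, 1.1], [0.733, 0.464, -0.498, 0.512], [0.002, -0.733, -0.681, 0.93], [0.0, 0.0, 0.0, 1.0]]
side [[0.704, -0.47, 0.533, -0.164], [-0.71, -0.477, 0.518, -0.717], [0.011, -0.743, -0.669, 0.919], [0.0, 0.0, 0.0, 1.0]]
wrist [[1.0, 0.001, -0.001, 0.651], [0.001, -0.962, -0.272, 0.077], [-0.002, 0.272, -0.962, 0.384], [0.0, 0.0, 0.0, 1.0]]
```

View pics/scene0.png

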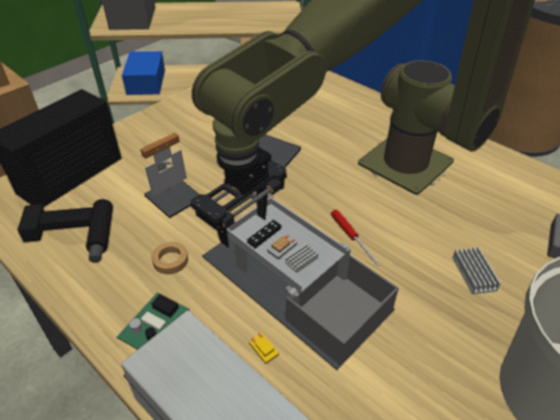

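View pics/side0.png

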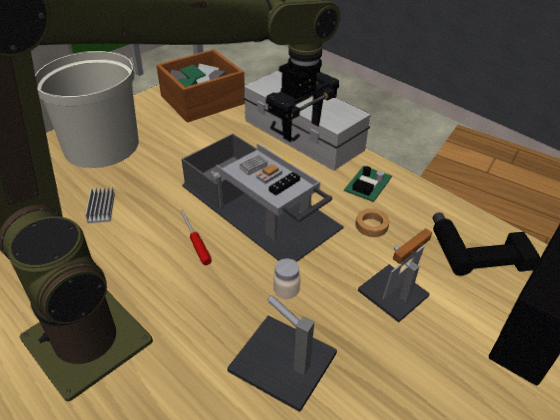

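```bash
python3 - <<'E'
from h import *
S=np.load('pics/scene0.npz');D=np.load('pics/side0.npz')
for u,v in[(160,146),(265,232),(285,243),(302,258),(170,255),(262,200),(330,250),(345,310),(175,197),(164,168)]: print('sc',u,v,S['X'][v,u].round(3))
for u,v in[(412,245),(285,183),(268,172),(252,163),(373,217),(310,205),(287,268),(395,293),(405,280),(285,355),(300,340),(272,300),(225,180)]: print('sd',u,v,D['X'][v,u].round(3))
# ortho map
sc=1.5;x0,y0=0.15,-0.6
H=np.full((600,800),-1.);I=np.zeros((600,800,3),np.uint8)
for Z in(S,D):
    P=Z['X'].reshape(-1,3);C=Z['im'].reshape(-1,3)
    o=np.argsort(P[:,2]);P=P[o];C=C[o]
    for p,c in zip(P,C):
        if not(np.isfinite(p).all()) or p[2]>.21 : continue
        r=int((p[0]-x0)*1000/sc);k=int((p[1]-y0)*1000/sc)
        if 0<=r<599 and 0<=k<799:
            m=H[r:r+2,k:k+2]<p[2]
            I[r:r+2,k:k+2][m]=c;H[r:r+2,k:k+2][m]=p[2]
save('map0.png',I)
E
```

```text
sc 160 146 [ 0.565 -0.386  0.172]
sc 265 232 [ 0.565 -0.024  0.123]
sc 285 243 [0.564 0.034 0.13 ]
sc 302 258 [0.57  0.088 0.13 ]
sc 170 255 [ 0.694 -0.222 -0.001]
sc 262 200 [0.603 0.008 0.266]
sc 330 250 [0.501 0.108 0.113]
sc 345 310 [0.54  0.19  0.014]
sc 175 197 [ 0.565 -0.362  0.015]
sc 164 168 [ 0.559 -0.399  0.091]
sd 412 245 [ 0.549 -0.399  0.178]
sd 285 183 [ 0.56  -0.036  0.122]
sd 268 172 [0.552 0.016 0.131]
sd 252 163 [0.556 0.078 0.124]
sd 373 217 [ 0.73  -0.193  0.003]
sd 310 205 [ 0.645 -0.048  0.006]
sd 287 268 [ 0.397 -0.201  0.073]
sd 395 293 [ 0.554 -0.387  0.012]
sd 405 280 [ 0.549 -0.404  0.075]
sd 285 355 [ 0.266 -0.325  0.014]
sd 300 340 [ 0.252 -0.372  0.129]
sd 272 300 [ 0.247 -0.306  0.189]
sd 225 180 [0.492 0.111 0.086]
```

View pics/map0.png

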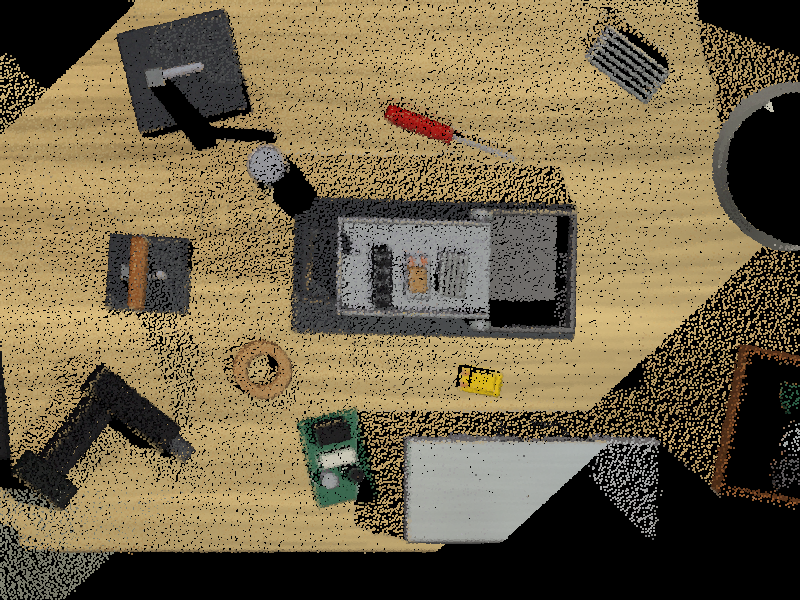

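```bash
python3 - <<'E'
from h import *
S=np.load('pics/scene0.npz');D=np.load('pics/side0.npz')
for nm,Z in(('scene',S),('side',D)):
    P=Z['X'].reshape(-1,3);C=Z['im'].reshape(-1,3).astype(int);g=np.isfinite(P).all(1);P=P[g];C=C[g]
    def box(m): return P[:,0].__ge__(m[0])&(P[:,0]<m[1])&(P[:,1]>=m[2])&(P[:,1]<m[3])&(P[:,2]>=m[4])&(P[:,2]<m[5])
    def rect(name,k):
        if k.sum()<8: print(nm,name,'few',k.sum());return
        q=P[k];r=cv2.minAreaRect((q[:,:2]*1000).astype(np.float32)); pr=np.percentile(q[:,2],[5,50,95]).round(4)
        print(nm,name,k.sum(),'c',np.round(r[0],1),'s',np.round(r[1],1),'a',round(r[2],1),'med',np.median(q,0).round(4),'z',pr)
    wood=(C[:,0]-C[:,2]>50)
    rect('handle',box((.48,.64,-.46,-.33,.155,.2))&wood)
    rect('peg',box((.53,.6,-.385,-.34,.1,.16))&~wood)
    rect('post',box((.53,.6,-.45,-.405,.1,.128)))
    rect('hookplate',box((.48,.64,-.46,-.3,.005,.02))&~wood)
    rect('blade',box((.48,.64,-.43,-.36,.03,.095))&~wood)
    rect('bar',box((.48,.64,-.17,-.115,.1,.135)))
    rect('rim',box((.46,.65,-.11,.16,.12,.14)))
    rect('tray',box((.46,.65,-.11,.145,.1,.14)))
    rect('standplate',box((.4,.7,-.2,.3,.004,.02))&~wood)
    rect('tub',box((.4,.7,.12,.3,.03,.1)))
    rect('jar',box((.35,.45,-.24,-.15,.03,.09)))
    rect('tape',box((.65,.75,-.28,-.15,.015,.03)))
    rect('parts',box((.5,.62,-.07,.12,.115,.14)))
    for a,b in((-.07,-.005),(-.005,.045),(.045,.1)): rect('part',box((.5,.62,a,b,.116,.14)))
E
```

```text
scene handle 319 c [ 561.3 -392.5] s [ 24.9 105.6] a 85.2 med [ 0.562  -0.3879  0.1784] z [0.1625 0.1784 0.1822]
scene peg 39 c [ 550.9 -368. ] s [32.4 36.2] a 88.8 med [ 0.565  -0.3669  0.1327] z [0.1081 0.1327 0.1597]
scene post few 3
scene hookplate 1006 c [ 562.3 -375.1] s [124.5 111.1] a 84.9 med [ 0.5723 -0.3641  0.0122] z [0.008  0.0122 0.0155]
scene blade 744 c [ 560.8 -399.7] s [ 38.2 111.7] a 87.6 med [ 0.5638 -0.3869  0.0668] z [0.0383 0.0668 0.093 ]
scene bar 81 c [ 532.2 -131.1] s [11.9 77.4] a 88.3 med [ 0.5252 -0.1339  0.1199] z [0.115  0.1199 0.1236]
scene rim 1803 c [552.   19.1] s [228.7 146.5] a 88.3 med [0.5673 0.0265 0.1251] z [0.1206 0.1251 0.1312]
scene tray 5918 c [552.3  20.6] s [232.  180.2] a 88.7 med [0.5583 0.0366 0.1114] z [0.1069 0.1114 0.1292]
scene standplate 6288 c [543.8  41.8] s [271.1 456.1] a 5.1 med [0.5878 0.1287 0.0105] z [0.0059 0.0105 0.0157]
scene tub 3074 c [556.  191.9] s [144.2 184.9] a 89.6 med [0.5697 0.2167 0.0661] z [0.034  0.0661 0.0911]
scene jar 16 c [ 415.4 -183.7] s [ 9.1 44.9] a 43.1 med [ 0.4064 -0.1701  0.038 ] z [0.0324 0.03
[... 1566 characters left out ...]
187.3] a 89.8 med [0.5381 0.2499 0.0644] z [0.0338 0.0644 0.0882]
side jar 725 c [ 395.8 -199.7] s [56.  59.1] a 23.6 med [ 0.3879 -0.2076  0.071 ] z [0.035  0.071  0.0764]
side tape 478 c [ 703.  -208.2] s [85.1 82.9] a 17.7 med [ 0.7002 -0.2096  0.0228] z [0.0169 0.0228 0.0262]
side parts 1032 c [569.4  24.9] s [187.  101.4] a 89.6 med [0.5659 0.0157 0.1227] z [0.1162 0.1227 0.1305]
side part 372 c [570.7 -41. ] s [101.7  63.6] a 5.0 med [ 0.5751 -0.0315  0.1223] z [0.1171 0.1223 0.1272]
side part 302 c [575.4  19.4] s [47.5 88.7] a 89.6 med [0.5648 0.0191 0.1236] z [0.1173 0.1236 0.1319]
side part 308 c [574.5  72.4] s [51.4 91.1] a 89.0 med [0.5622 0.0748 0.1239] z [0.1179 0.1239 0.1283]
```

{"name": "move_arm", "arguments": {"increments": [[[60,-26,35,0,0],[120,-26,35,0,0],[120,-26,35,0,0],[120,-25,36,0,0],[120,0,0,0,-8],[120,0,0,0,-8],[120,0,0,0,-8],[120,0,0,0,-8],[120,0,0,0,-8],[120,0,0,0,-8],[120,0,0,0,-8],[120,0,0,0,-8],[120,0,0,0,-8],[120,0,0,0,-8],[120,0,0,0,-8],[120,0,0,0,0],[120,0,0,0,0]]]}}

```text
time_s: 1.85
eef_pos: [0.5468, -0.1409, 0.2144]
ee_rot: [-0.0, 0.72, 0.694, -0.0]
wrist_force: [-0.6, -0.4, 0.5]
gripper_width: 0.0498
```

```bash
python3 - <<'E'
from h import *
im,d,X,c=snap('wrist'); save('w1.png',im); np.savez('pics/w1.npz',X=X,im=im); s=bot.observe(); print(s['eef_pos'],s['ee_rot'],s['gripper_width'],s['joint_positions'].round(2))
P=X.reshape(-1,3)
k=(P[:,2]>.108)&(P[:,2]<.14)&(P[:,0]>.47)&(P[:,0]<.63)&(P[:,1]>-.17)&(P[:,1]<-.115)
q=P[k];print(k.sum(),np.median(q,0),cv2.minAreaRect((q[:,:2]*1000).astype(np.float32)))
E
```

```text
[ 0.54686556 -0.14099448  0.21447131] [-1.60817042e-04  7.20192151e-01  6.93774627e-01 -8.42944998e-05] 0.050289798814947655 [-0.35 -0.06  1.84 -0.    1.36 -1.88]
2310 [ 0.54356668 -0.13838883  0.122757  ] ((546.9907836914062, -130.59559631347656), (32.998199462890625, 115.38768768310547), 89.02975463867188)
```

View pics/w1.png

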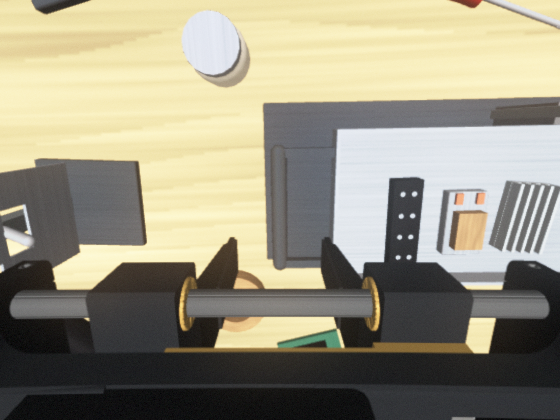

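{"name": "move_arm", "arguments": {"increments": [[[120,2,0,29,0],[120,0,0,29,0],[120,0,0,29,0],[120,0,0,29,0],[120,0,0,0,0],[120,0,0,0,0],[160,0,0,0,0],[200,0,0,0,0],[255,0,0,0,0],[255,0,0,0,0],[255,0,0,0,0],[255,0,0,0,0]]]}}

```text
time_s: 3.1
eef_pos: [0.5473, -0.1411, 0.0993]
ee_rot: [0.002, 0.719, 0.695, -0.001]
wrist_force: [-0.7, -6.8, 0.5]
gripper_width: 0.0133
```

{"name": "move_arm", "arguments": {"increments": [[[255,-1.3,0,-6.5,0],[255,0.7,0,-6.5,0],[255,0.7,0,-6.5,0],[255,0.7,0,-6.5,0],[255,0.7,0,-6.5,0],[255,1.5,0,-6.4,0],[255,1.5,0,-6.4,0],[255,1.5,0,-6.4,0],[255,1.5,0,-6.4,0],[255,1.5,0,-6.4,0],[255,2.3,0,-6.1,0],[255,2.3,0,-6.1,0],[255,2.3,0,-6.1,0],[255,2.3,0,-6.1,0],[255,2.3,0,-6.1,0],[255,3,0,-5.8,0],[255,3,0,-5.8,0],[255,3,0,-5.8,0],[255,3,0,-5.8,0]]]}}

```text
time_s: 5.0
eef_pos: [0.5479, -0.1099, 0.2147]
ee_rot: [0.002, 0.72, 0.694, -0.003]
wrist_force: [4.2, -12.1, -9.5]
gripper_width: 0.0133
```

{"name": "move_arm", "arguments": {"increments": [[[255,2.5,0,-5.5,0],[255,0,0,-1,0],[255,0,0,0,0],[255,0,0,0,0]]]}}

```text
time_s: 5.4
eef_pos: [0.548, -0.1064, 0.2212]
ee_rot: [0.001, 0.719, 0.695, -0.002]
wrist_force: [3.6, -7.8, -8.4]
gripper_width: 0.0131
```

{"name": "move_arm", "arguments": {"increments": [[[255,1,0,-1,0],[255,0.5,0,-1,0],[255,0.5,0,-1,0],[255,0,0,0,0],[255,0,0,0,0]]]}}

```text
time_s: 5.9
eef_pos: [0.548, -0.1049, 0.2239]
ee_rot: [0.002, 0.719, 0.694, -0.002]
wrist_force: [3.5, -10.0, -8.9]
gripper_width: 0.0134
```

{"name": "move_arm", "arguments": {"increments": [[[255,0.5,0,-1,0],[255,0.5,0,-1,0],[255,0.5,0,-1,0],[255,0.5,0,-1,0],[255,0,0,0,0],[255,0,0,0,0]]]}}

```text
time_s: 6.5
eef_pos: [0.5481, -0.1032, 0.2268]
ee_rot: [0.002, 0.72, 0.694, -0.003]
wrist_force: [5.8, -10.3, -12.9]
gripper_width: 0.0134
```

```bash
cat > tilt.py <<'E'
from h import *
def tilt():
    for n in('scene','side'):
        im,d,X,c=snap(n);P=X.reshape(-1,3);C=im.reshape(-1,3).astype(int)
        k=np.isfinite(P).all(1)&(P[:,0]>.48)&(P[:,0]<.63)&(P[:,1]>-.07)&(P[:,1]<.12)
        y=P[:,1]-.1205; 
        k&=abs(P[:,2]-(.1085-y*.54))<.014
        k&=(C.max(1)-C.min(1)<25)&(C.mean(1)>90)
        a=None;q=P[k]
        for i in range(4):
            A=np.c_[q[:,0]-.553,q[:,1]-.1205,np.ones(len(q))];w=np.linalg.lstsq(A,q[:,2],rcond=None)[0];r=q[:,2]-A@w;m=abs(r+0.001)<.004;q=q[m] if m.sum()>50 else q
        print(n,len(q),'slope',w.round(4),'tilt',np.arctan(np.hypot(w[0],w[1])).round(4),'dir',np.degrees(np.arctan2(-w[0],-w[1])).round(2))
        save('last_%s.png'%n,im)
E
python3 -c "
from tilt import *; tilt()"
```

```text
scene 3353 slope [-0.0119 -0.5454  0.1097] tilt 0.4994 dir 1.25
side 186 slope [ 0.0207 -0.5461  0.1142] tilt 0.5002 dir -2.17
```

{"name": "move_arm", "arguments": {"increments": [[[200,0,0,0,0],[120,0,0,0,0],[120,0,0,0,0],[120,0,0,-20,0],[120,0,0,-30,0],[120,0,0,-30,0],[120,-42,3.8,0,0],[120,-50,3.8,0,0],[120,-50,3.8,0,0],[120,-50,3.8,0,2],[120,-50,3.8,0,0],[120,-49,3.8,0,0],[120,0,0,0,0],[120,0,0,0,0]]]}}

```text
time_s: 8.0
eef_pos: [0.5575, -0.3917, 0.3101]
ee_rot: [-0.0, 0.732, 0.681, 0.0]
wrist_force: [0.1, 0.9, 0.8]
gripper_width: 0.0502
```

```bash
python3 - <<'E'
from h import *
im,d,X,c=snap('wrist'); save('w2.png',im); np.savez('pics/w2.npz',X=X,im=im); s=bot.observe(); print(s['eef_pos'],s['ee_rot'],s['gripper_width'],s['joint_positions'].round(2))
P=X.reshape(-1,3);C=im.reshape(-1,3).astype(int)
b=(P[:,0]>.47)&(P[:,0]<.65)&(P[:,1]>-.47)&(P[:,1]<-.3)
for nm,k in(('handle',b&(P[:,2]>.172)&(P[:,2]<.19)&(C[:,0]-C[:,2]>40)),('plate',b&(P[:,2]>.006)&(P[:,2]<.018)&(C[:,0]<90)),('peg',b&(P[:,2]>.105)&(P[:,2]<.16)&(C[:,0]-C[:,2]<30))):
    q=P[k];print(nm,k.sum(),np.median(q,0).round(4),cv2.minAreaRect((q[:,:2]*1000).astype(np.float32)), 'axis',np.linalg.eigh(np.cov(q[:,:2].T))[1][:,1])
from tilt import tilt; tilt()
E
```

```text
[ 0.55770341 -0.39071682  0.31054306] [-1.30279388e-04  7.31362691e-01  6.81988641e-01  3.02596235e-04] 0.050746909436577906 [-0.69  0.15  1.46  0.    1.53 -2.19]
handle 1903 [ 0.5564 -0.3937  0.1803] ((559.4928588867188, -393.614501953125), (21.137643814086914, 103.33307647705078), 87.41024017333984) axis [-0.99848715  0.05498557]
plate 0 [nan nan nan] ((0.0, 0.0), (0.0, 0.0), 0.0) axis [nan nan]
peg 348 [ 0.5597 -0.3766  0.1284] ((536.2432250976562, -384.739501953125), (61.735347747802734, 63.230979919433594), 0.7143747806549072) axis [0.14117126 0.98998519]
scene 3359 slope [-0.0107 -0.5455  0.1099] tilt 0.4994 dir 1.12
side 255 slope [ 0.0402 -0.5381  0.1153] tilt 0.4948 dir -4.27
  return _methods._mean(a, axis=axis, dtype=dtype,
  ret = um.true_divide(
  avg = a.mean(axis, **keepdims_kw)
<stdin>:6: RuntimeWarning: Degrees of freedom <= 0 for slice
  c *= np.true_divide(1, fact)
  c *= np.true_divide(1, fact)
```

View pics/w2.png

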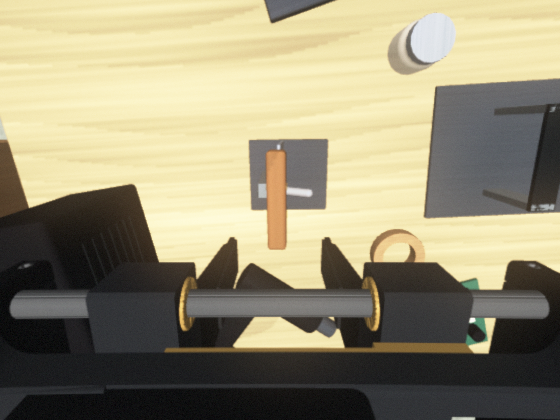

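{"name": "move_arm", "arguments": {"increments": [[[120,-2.5,2,32,-1],[120,0,0,32,0],[120,0,0,32,0],[120,0,0,32,0],[120,0,0,22,0],[120,0,0,11,0],[120,0,0,0,0],[170,0,0,0,0],[200,0,0,0,0],[255,0,0,0,0],[255,0,0,0,0],[255,0,0,0,0]]]}}

```text
time_s: 9.35
eef_pos: [0.5594, -0.3942, 0.1497]
ee_rot: [0.0, 0.725, 0.688, -0.0]
wrist_force: [0.2, -0.9, -0.6]
gripper_width: 0.0197
```

{"name": "move_arm", "arguments": {"increments": [[[255,0,0,-3,0],[255,0,0,-3,0],[255,0,0,0,0],[255,8,0,-4.6,0],[255,8,0,-4.6,0],[255,8,0,-4.6,0],[255,8,0,-4.6,0],[255,8,0,-4.6,0],[255,8,0,-4.6,0],[255,8,0,-4.6,0],[255,8,0,-4.6,0],[255,8,0,-4.6,0],[255,0,0,0,0],[255,0,0,0,0]]]}}

```text
time_s: 10.75
eef_pos: [0.5632, -0.3219, 0.197]
ee_rot: [0.0, 0.725, 0.689, -0.0]
wrist_force: [-0.1, 0.4, -2.4]
gripper_width: 0.0198
```

```bash
python3 - <<'E'
from h import *
im,d,X,c=snap('side'); save('s3.png',im[180:340,300:500].repeat(3,0).repeat(3,1)); print(bot.observe()['wrist_force'])
P=X.reshape(-1,3);C=im.reshape(-1,3).astype(int);W=(C[:,0]-C[:,2]>50)
k=(P[:,1]<-.25)&(P[:,1]>-.4)&(P[:,0]>.49)&(P[:,0]<.63)&(P[:,2]>.06)&(P[:,2]<.15)&~W
q=P[k];print(k.sum())
A=np.c_[q[:,0]-.56,q[:,2]-.1,np.ones(len(q))]
for i in range(4):
    w=np.linalg.lstsq(A,q[:,1],rcond=None)[0];m=abs(q[:,1]-A@w)<(.012,.006,.005,.005)[i];q=q[m];A=A[m]
print(len(q),w,q.min(0),q.max(0))
E
```

```text
[-1.03895961 -0.29085988 -2.41741976]
745
568 [-0.05514688 -0.00954128 -0.32341061] [ 0.50461071 -0.32825907  0.07766192] [ 0.62051295 -0.31767056  0.14802194]
```

View pics/s3.png

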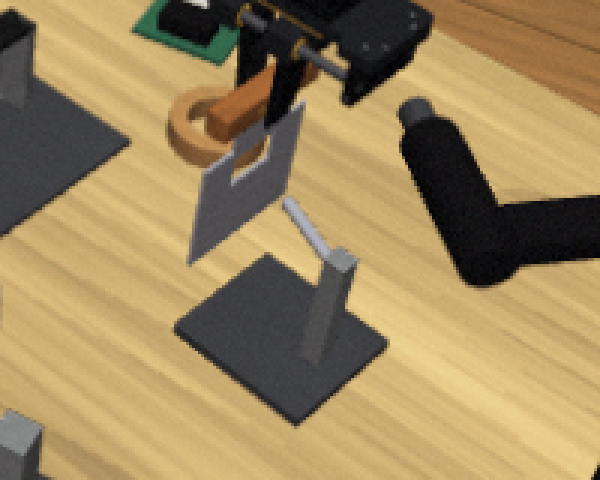

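```bash
python3 - <<'E'
from h import *
th=.5;o=np.array([.554,.1205,.105])
for a in(1.5,):
  yd=np.array([np.sin(np.radians(a)),np.cos(np.radians(a)),0]);xd=np.array([yd[1],-yd[0],0]);zd=np.array([0,0,1.])
  f=yd*np.cos(th)-zd*np.sin(th);n=yd*np.sin(th)+zd*np.cos(th)
  for nm in('scene','side'):
    im,d,X,c=snap(nm);Q=(X-o).reshape(-1,3)@np.c_[xd,f,n]*1000;C=im.reshape(-1,3)
    sc=2.5;I=np.zeros((480,720,3),np.uint8)
    k=np.isfinite(Q).all(1)&(Q[:,2]>-6)&(Q[:,2]<40);Q=Q[k];C=C[k];od=np.argsort(Q[:,2]);Q=Q[od];C=C[od]
    for q,cc in zip(Q,C):
        r=int((q[0]+95)*sc);u=int((q[1]+265)*sc)
        if 0<=r<476 and 0<=u<716: I[r:r+4,u:u+4]=cc
    save('tray_%s.png'%nm,I)
    # wall rails: high points z 18..28
    for t,k in(('walls',(Q[:,2]>17)&(Q[:,2]<28)&(abs(Q[:,0])>58)&(abs(Q[:,0])<82)&(Q[:,1]>-215)&(Q[:,1]<10)),):
        q=Q[k];
        for s in(-1,1):
            g=q[q[:,0]*s>0]
            if len(g)>20: print(nm,t,s,len(g),np.median(g,0).round(1),np.polyfit(g[:,1],g[:,0],1).round(4))
    k=(Q[:,2]>11)&(Q[:,2]<30)&(abs(Q[:,0])<64)&(Q[:,1]>-195)&(Q[:,1]<0)
    q=Q[k]; h,e=np.histogram(q[:,1],np.arange(-195,0,5));print(nm,list(zip(e.astype(int),h)))
    for y0 in range(-195,0,10):
        g=q[(q[:,1]>=y0)&(q[:,1]<y0+10)]
        if len(g)>15: print(y0,np.percentile(g[:,0],[2,98]).round(0),end='; ')
    print()
im=np.vstack([cv2.imread('pics/tray_scene.png')[:300*1+180],cv2.imread('pics/tray_side.png')]);cv2.imwrite('pics/tray2.png',cv2.resize(im,None,fx=.62,fy=.62,interpolation=cv2.INTER_AREA))
E
```

```text
scene walls -1 318 [-67.7 -99.5  22. ] [-3.20000e-03 -6.80752e+01]
scene walls 1 350 [ 71.  -99.9  22.5] [5.40000e-03 7.10963e+01]
scene [(np.int64(-195), np.int64(0)), (np.int64(-190), np.int64(0)), (np.int64(-185), np.int64(0)), (np.int64(-180), np.int64(0)), (np.int64(-175), np.int64(0)), (np.int64(-170), np.int64(0)), (np.int64(-165), np.int64(11)), (np.int64(-160), np.int64(89)), (np.int64(-155), np.int64(85)), (np.int64(-150), np.int64(87)), (np.int64(-145), np.int64(88)), (np.int64(-140), np.int64(92)), (np.int64(-135), np.int64(14)), (np.int64(-130), np.int64(0)), (np.int64(-125), np.int64(0)), (np.int64(-120), np.int64(0)), (np.int64(-115), np.int64(15)), (np.int64(-110), np.int64(58)), (np.int64(-105), np.int64(66)), (np.int64(-100), np.int64(63)), (np.int64(-95), np.int64(64)), (np.int64(-90), np.int64(64)), (np.int64(-85), np.int64(69)), (np.int64(-80), np.int64(34)), (np.int64(-75), np.int64(0)), (np.int64(-70), np.int64(0)), (np.int64(-65), np.int64(4)), (np.int64(-60), np.int64(46)), (np.int64(-55), np.int64(51)), (np.int64(-50), np.int64(47)), (np.int64(-45), np.int64
[... 1222 characters left out ...]
t64(14)), (np.int64(-90), np.int64(19)), (np.int64(-85), np.int64(7)), (np.int64(-80), np.int64(1)), (np.int64(-75), np.int64(1)), (np.int64(-70), np.int64(0)), (np.int64(-65), np.int64(26)), (np.int64(-60), np.int64(33)), (np.int64(-55), np.int64(17)), (np.int64(-50), np.int64(8)), (np.int64(-45), np.int64(15)), (np.int64(-40), np.int64(9)), (np.int64(-35), np.int64(9)), (np.int64(-30), np.int64(15)), (np.int64(-25), np.int64(6)), (np.int64(-20), np.int64(0)), (np.int64(-15), np.int64(0)), (np.int64(-10), np.int64(0))]
-165 [-31.  54.]; -155 [-30.  53.]; -145 [-30.  57.]; -115 [-16.  34.]; -105 [-17.  34.]; -95 [-17.  32.]; -65 [-20.  34.]; -55 [-23.  35.]; -45 [-21.  38.]; -35 [-22.  39.];
```

View pics/tray2.png

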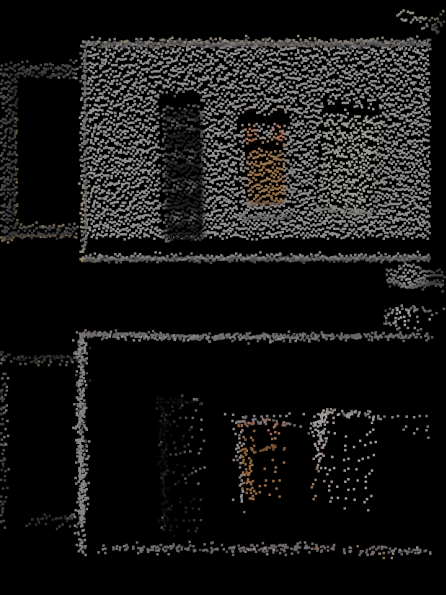

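{"name": "move_arm", "arguments": {"increments": [[[255,0,0,-40,0],[255,0,0,-40,0],[255,0,0,-40,0],[255,0,0,-40,0],[255,0,0,-45,0],[255,40,-3,0,0],[255,40,-3,0,0],[255,40,-3,0,0],[255,40,-3,0,0],[255,40,-3,0,0],[255,40,-3,0,0],[255,38,-2.7,0,-1.4],[255,0,0,0,0],[255,0,0,0,0],[255,0,0,0,0]]]}}

```text
time_s: 12.4
eef_pos: [0.5571, -0.0441, 0.4015]
ee_rot: [0.0, 0.717, 0.697, -0.0]
wrist_force: [0.6, -0.0, -3.3]
gripper_width: 0.0195
```

```bash
cat > fr.py <<'E'
from h import *
# TCP -> edge in tray frame (x across, s uphill of hinge, gap of rear lower corner over floor), mm
def edge(p=None):
    s=bot.observe();p=s['eef_pos'] if p is None else p
    th=.4994;a=np.radians(1.5);o=np.array([.554,.1205,.105])
    yd=np.array([np.sin(a),np.cos(a),0]);xd=np.array([yd[1],-yd[0],0]);zd=np.array([0,0,1.])
    e=np.array(p)-[0,0,.115]-yd*.003-o
    f=yd*np.cos(th)-zd*np.sin(th);n=yd*np.sin(th)+zd*np.cos(th)
    q=s['ee_rot'];print('t',s['time_s'],'pos',np.round(s['eef_pos'],4),'edge x,s,gap',np.round(np.array([e@xd,-e@f,e@n-.004])*1000,1),'vert gap',round((e@n-.004)/np.cos(th)*1000,1),'yaw',round(90-np.degrees(2*np.arctan2(q[2],q[1])),2),'F',s['wrist_force'].round(1))
E
python3 -c "
from fr import *; edge()
im,d,X,c=snap('side')
P=X.reshape(-1,3);C=im.reshape(-1,3).astype(int);W=(C[:,0]-C[:,2]>40)
k=(P[:,1]<.0)&(P[:,1]>-.08)&(P[:,0]>.47)&(P[:,0]<.65)&(P[:,2]>.275)&(P[:,2]<.4)
q=P[k];q=q[~W[k]];b=q[q[:,2]<.37]
print(len(b),np.median(b,0),'z low',np.percentile(b[:,2],[0,1,2]),'x',np.percentile(b[:,0],[1,99]))
"
```

```text
t 12.4 pos [ 0.5571 -0.0441  0.4015] edge x,s,gap [  7.4 233.9  75.2] vert gap 85.6 yaw 1.66 F [ 0.6 -0.  -3.3]
1118 [ 0.55405686 -0.04584296  0.32329518] z low [0.28169919 0.28349717 0.28474275] x [0.50235049 0.60968535]
```

{"name": "move_arm", "arguments": {"increments": [[[255,4,0,25,0],[255,0,0,25,0],[255,0,0,20,0],[255,0,0,6,0],[255,0,0,2,0],[255,0,0,0,0],[255,0,0,0,0]]]}}

```text
time_s: 13.15
eef_pos: [0.5578, -0.0396, 0.3254]
ee_rot: [0.001, 0.717, 0.697, 0.001]
wrist_force: [0.0, 0.9, -2.4]
gripper_width: 0.0196
```

```bash
python3 -c "
from fr import *; edge()"
```

```text
t 13.15 pos [ 0.5578 -0.0396  0.3254] edge x,s,gap [  7.9 193.5  10.5] vert gap 12.0 yaw 1.63 F [ 0.   0.9 -2.4]
```

{"name": "move_arm", "arguments": {"increments": [[[255,0,0,2.5,0],[255,0,0,2.5,0],[255,0,0,1.5,0],[255,0,0,0,0]]]}}

```text
time_s: 13.55
eef_pos: [0.557, -0.0391, 0.3169]
ee_rot: [-0.0, 0.717, 0.697, -0.0]
wrist_force: [0.5, -0.6, -2.3]
gripper_width: 0.0197
```

{"name": "move_arm", "arguments": {"increments": [[[255,0,0,1,0],[255,0,0,0,0]]]}}

```text
time_s: 13.75
eef_pos: [0.5571, -0.0392, 0.3161]
ee_rot: [-0.0, 0.717, 0.697, -0.0]
wrist_force: [-0.1, -0.2, -2.9]
gripper_width: 0.0199
```

{"name": "move_arm", "arguments": {"increments": [[[255,0,0,1,0],[255,0,0,0,0]]]}}

```text
time_s: 13.95
eef_pos: [0.5571, -0.0392, 0.3151]
ee_rot: [-0.0, 0.717, 0.697, -0.0]
wrist_force: [0.1, -0.7, -2.3]
gripper_width: 0.0199
```

{"name": "move_arm", "arguments": {"increments": [[[255,0,0,1,0],[255,0,0,0,0]]]}}

```text
time_s: 14.15
eef_pos: [0.5572, -0.0392, 0.3145]
ee_rot: [0.0, 0.717, 0.697, 0.0]
wrist_force: [-0.1, -0.2, -1.9]
gripper_width: 0.0199
```

{"name": "move_arm", "arguments": {"increments": [[[255,0,0,0.7,0],[255,0,0,0,0]]]}}

```text
time_s: 14.35
eef_pos: [0.5573, -0.0392, 0.3144]
ee_rot: [0.0, 0.717, 0.697, 0.0]
wrist_force: [-0.4, 0.0, 0.5]
gripper_width: 0.0199
```

{"name": "move_arm", "arguments": {"increments": [[[255,0,0,0.7,0],[255,0,0,0,0]]]}}

```text
time_s: 14.55
eef_pos: [0.5574, -0.0392, 0.3143]
ee_rot: [0.001, 0.717, 0.697, 0.0]
wrist_force: [-2.2, 1.0, 5.7]
gripper_width: 0.0201
```

{"name": "move_arm", "arguments": {"increments": [[[255,0,0,-1,0],[255,3,0,1.64,0],[255,3,0,1.64,0],[255,3,0,1.64,0],[255,3,0,1.64,0],[255,3,0,1.64,0],[255,3,0,1.64,0],[255,0,0,0,0]]]}}

```text
time_s: 15.35
eef_pos: [0.5576, -0.0206, 0.3035]
ee_rot: [-0.0, 0.717, 0.697, 0.0]
wrist_force: [0.4, 0.9, 2.7]
gripper_width: 0.0193
```

```bash
python3 -c "
from fr import *; edge()"
```

```text
t 15.35 pos [ 0.5576 -0.0206  0.3035] edge x,s,gap [  7.3 166.4   0.4] vert gap 0.4 yaw 1.57 F [0.4 0.9 2.7]
```

{"name": "move_arm", "arguments": {"increments": [[[255,0,0,-0.7,0],[255,3,0,1.6,0],[255,3,0,1.6,0],[255,3,0,1.6,0],[255,3,0,1.6,0],[255,3,0,1.6,0],[255,3,0,1.6,0],[255,3,0,1.6,0],[255,3,0,1.6,0],[255,0,0,0,0]]]}}

```text
time_s: 16.35
eef_pos: [0.5582, 0.0034, 0.2913]
ee_rot: [-0.001, 0.717, 0.697, 0.0]
wrist_force: [-0.4, -0.5, -0.1]
gripper_width: 0.02
```

```bash
python3 -c "
from fr import *; edge()
from tilt import tilt; tilt()"
```

```text
t 16.35 pos [0.5582 0.0034 0.2913] edge x,s,gap [  7.2 139.4   1.1] vert gap 1.3 yaw 1.58 F [-0.4 -0.5 -0.1]
scene 2208 slope [-0.0079 -0.5401  0.1099] tilt 0.4953 dir 0.84
side 142 slope [-0.0022 -0.552   0.1113] tilt 0.5044 dir 0.23
```

{"name": "move_arm", "arguments": {"increments": [[[255,3,0,1.62,0],[255,3,0,1.62,0],[255,3,0,1.62,0],[255,3,0,1.62,0],[255,3,0,1.62,0],[255,3,0,1.62,0],[255,3,0,1.62,0],[255,3,0,1.62,0],[255,3,0,1.62,0],[255,3,0,1.62,0],[255,0,0,0,0]]]}}

```text
time_s: 17.55
eef_pos: [0.5592, 0.0333, 0.2754]
ee_rot: [-0.0, 0.717, 0.697, 0.0]
wrist_force: [0.3, -1.1, 3.2]
gripper_width: 0.0203
```

```bash
python3 -c "
from fr import *; edge()
im,d,X,c=snap('scene'); a=im[150:370,190:410].repeat(3,0).repeat(3,1)[:600]; save('s4.png',a)"
```

```text
t 17.55 pos [0.5592 0.0333 0.2754] edge x,s,gap [  7.5 105.5   1.5] vert gap 1.7 yaw 1.58 F [ 0.3 -1.1  3.2]
```

View pics/s4.png

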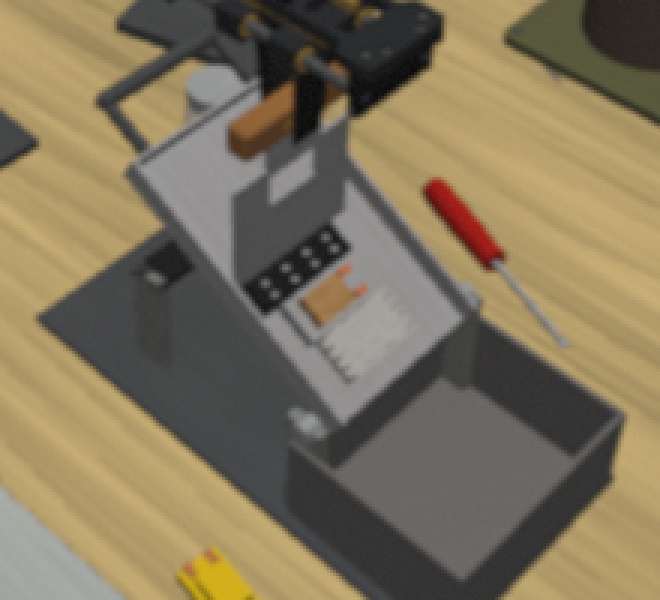

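{"name": "move_arm", "arguments": {"increments": [[[255,0,0,-0.4,0],[255,3,0,1.62,0],[255,3,0,1.62,0],[255,3,0,1.62,0],[255,3,0,1.62,0],[255,3,0,1.62,0],[255,3,0,1.62,0],[255,3,0,1.62,0],[255,3,0,1.62,0],[255,3,0,1.62,0],[255,3,0,1.62,0],[255,3,0,1.62,0],[255,0,0,0,0]]]}}

```text
time_s: 18.9
eef_pos: [0.56, 0.0664, 0.2578]
ee_rot: [-0.001, 0.717, 0.697, 0.0]
wrist_force: [1.5, -1.3, 2.4]
gripper_width: 0.0196
```

```bash
python3 -c "
from fr import *; edge()"
```

```text
t 18.9 pos [0.56   0.0664 0.2578] edge x,s,gap [ 7.4 68.   1.9] vert gap 2.2 yaw 1.58 F [ 1.5 -1.3  2.4]
```

{"name": "move_arm", "arguments": {"increments": [[[255,3,0,1.58,0],[255,3,0,1.58,0],[255,3,0,1.58,0],[255,3,0,1.58,0],[255,3,0,1.58,0],[255,3,0,1.58,0],[255,3,0,1.58,0],[255,3,0,1.58,0],[255,3,0,1.58,0],[255,3,0,1.58,0],[255,3,0,1.58,0],[255,0,0,0,0]]]}}

```text
time_s: 20.1
eef_pos: [0.5602, 0.0997, 0.2393]
ee_rot: [-0.001, 0.717, 0.697, -0.0]
wrist_force: [-0.2, -0.2, -3.3]
gripper_width: 0.02
```

```bash
python3 -c "
from fr import *; edge()
from tilt import tilt; tilt()"
```

```text
t 20.1 pos [0.5602 0.0997 0.2393] edge x,s,gap [ 6.8 30.   1.7] vert gap 1.9 yaw 1.58 F [-0.2 -0.2 -3.3]
scene 2974 slope [-0.0102 -0.5404  0.1099] tilt 0.4956 dir 1.08
side 485 slope [-0.0104 -0.5649  0.1077] tilt 0.5143 dir 1.05
```

{"name": "move_arm", "arguments": {"increments": [[[255,0,0,0.5,0],[255,3,0,1.6,0],[255,3,0,1.6,0],[255,3,0,1.6,0],[255,3,0,1.6,0],[255,3,0,1.6,0],[255,3,0,1.6,0],[255,3,0,1.6,0],[255,3,0,1.6,0],[255,3,0,1.6,0],[255,3,0,1.6,0],[255,3,0,1.6,0],[255,3,0,1.2,0],[255,3,0,0,0],[255,3,0,0,0],[255,0,0,0,0]]]}}

```text
time_s: 21.8
eef_pos: [0.5621, 0.1411, 0.2214]
ee_rot: [-0.0, 0.717, 0.697, -0.0]
wrist_force: [-0.0, 0.3, -2.8]
gripper_width: 0.0198
```

```bash
python3 -c "
from fr import *; edge()
im,d,X,c=snap('scene'); a=im[170:370,230:430]; save('s5.png',cv2.resize(a,None,fx=3,fy=3,interpolation=cv2.INTER_CUBIC))"
```

```text
t 21.8 pos [0.5621 0.1411 0.2214] edge x,s,gap [  7.5 -15.    5.7] vert gap 6.5 yaw 1.58 F [-0.   0.3 -2.8]
```

View pics/s5.png

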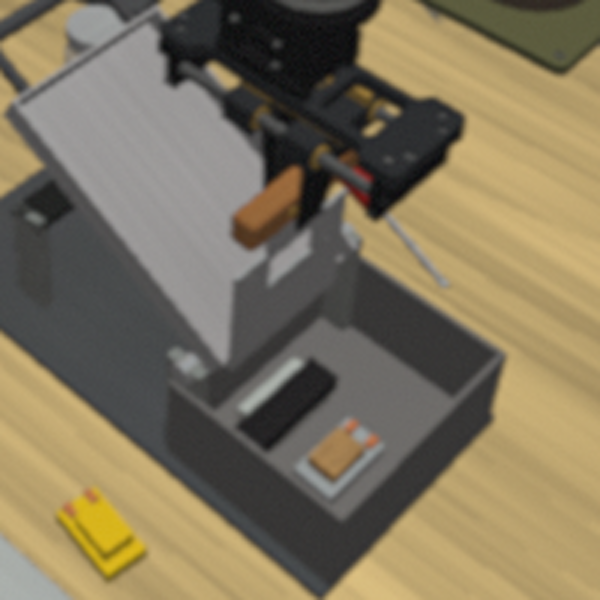

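{"name": "move_arm", "arguments": {"increments": [[[255,0,0,-38,0],[255,0,0,-38,0],[255,0,0,-38,0],[255,0,0,-38,0],[255,0,0,-38,0],[255,0,0,0,0],[255,-38.5,1.2,0,0],[255,-38.5,1.2,0,0],[255,-38.5,1.2,0,0],[255,-38.5,1.2,0,0],[255,-38.5,1.2,0,0],[255,-38.5,1.2,0,0],[255,-38.5,1.2,0,0],[255,-38.5,1.2,0,0],[255,-38.5,1.2,0,0],[255,-38.5,1.2,0,0],[255,-38.5,1.2,0,1.3],[255,-39,1,0,0],[255,0,0,0,0],[255,0,0,0,0]]]}}

```text
time_s: 23.85
eef_pos: [0.5621, -0.3226, 0.4093]
ee_rot: [-0.002, 0.725, 0.688, -0.0]
wrist_force: [0.8, 0.7, -3.1]
gripper_width: 0.0201
```

```bash
python3 -c "
from fr import *; edge()"
```

```text
t 23.85 pos [ 0.5621 -0.3226  0.4093] edge x,s,gap [ 19.7 481.9 -51.2] vert gap -58.4 yaw 3.0 F [ 0.8  0.7 -3.1]
```

{"name": "move_arm", "arguments": {"increments": [[[255,0,1,42,0],[255,0,0,42,0],[255,0,0,42,0],[255,0,0,42,0],[255,0,0,30,0],[255,0,0,13,0],[255,0,0,0,0],[255,0,0,0,0]]]}}

```text
time_s: 24.65
eef_pos: [0.5645, -0.3219, 0.2026]
ee_rot: [0.001, 0.725, 0.689, 0.0]
wrist_force: [-0.9, 0.9, -2.3]
gripper_width: 0.02
```

```bash
python3 - <<'E'
from fr import *
edge()
im,d,X,c=snap('side'); save('s6.png',im[180:340,300:500].repeat(3,0).repeat(3,1))
P=X.reshape(-1,3);C=im.reshape(-1,3).astype(int);W=(C[:,0]-C[:,2]>50)
k=(P[:,1]<-.25)&(P[:,1]>-.4)&(P[:,0]>.49)&(P[:,0]<.63)&(P[:,2]>.06)&(P[:,2]<.15)&~W
q=P[k];A=np.c_[q[:,0]-.56,q[:,2]-.1,np.ones(len(q))]
for i in range(4):
    w=np.linalg.lstsq(A,q[:,1],rcond=None)[0];m=abs(q[:,1]-A@w)<(.012,.006,.005,.005)[i];q=q[m];A=A[m]
print(len(q),w,q.min(0),q.max(0))
E
```

```text
t 24.65 pos [ 0.5645 -0.3219  0.2026] edge x,s,gap [  22.1  382.3 -232.4] vert gap -264.8 yaw 2.86 F [-0.9  0.9 -2.3]
572 [-0.05291737 -0.00324728 -0.32399872] [ 0.50651365 -0.33004459  0.08238776] [ 0.62082613 -0.31853428  0.14997237]
```

View pics/s6.png

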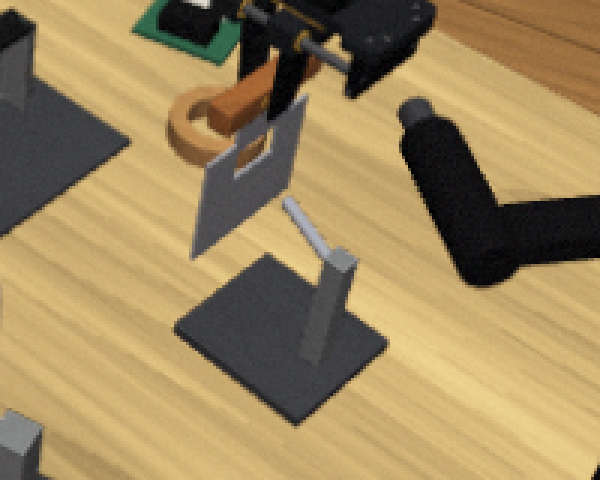

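{"name": "move_arm", "arguments": {"increments": [[[255,0,-1,5,0],[255,0,0,0,0],[255,-8,0,4.6,0],[255,-8,0,4.6,0],[255,-8,0,4.6,0],[255,-8,0,4.6,0],[255,-8,0,4.6,0],[255,-8,0,4.6,0],[255,-8,0,4.6,0],[255,-8,0,4.6,0],[255,-6,0,3.5,0],[255,0,0,0,0]]]}}

```text
time_s: 25.9
eef_pos: [0.5586, -0.3925, 0.1544]
ee_rot: [-0.001, 0.725, 0.689, -0.0]
wrist_force: [-0.2, 1.5, -2.5]
gripper_width: 0.0199
```

{"name": "move_arm", "arguments": {"increments": [[[255,0,0,2,0],[255,0,0,1.5,0],[255,0,0,0,0]]]}}

```text
time_s: 26.2
eef_pos: [0.5591, -0.3916, 0.1518]
ee_rot: [0.0, 0.725, 0.689, 0.0]
wrist_force: [-0.8, 0.0, -3.4]
gripper_width: 0.0198
```

{"name": "move_arm", "arguments": {"increments": [[[255,0,0,1,0],[255,0,0,0,0]]]}}

```text
time_s: 26.4
eef_pos: [0.5593, -0.3918, 0.1513]
ee_rot: [0.0, 0.725, 0.689, 0.0]
wrist_force: [-0.7, 0.2, -1.5]
gripper_width: 0.0203
```

{"name": "move_arm", "arguments": {"increments": [[[255,0,0,1,0],[255,0,0,0,0]]]}}

```text
time_s: 26.6
eef_pos: [0.5594, -0.3922, 0.1508]
ee_rot: [0.001, 0.725, 0.689, 0.0]
wrist_force: [-0.1, -0.6, 1.3]
gripper_width: 0.0197
```

{"name": "move_arm", "arguments": {"increments": [[[240,0,0,0,0],[200,0,0,0,0],[150,0,0,0,0],[120,0,0,0,0],[120,0,0,0,0],[120,0,0,-10,0],[120,0,0,-30,0],[120,0,0,-40,0],[120,0,0,-40,0],[120,0,0,-40,0],[120,0,0,0,0],[120,0,0,0,0],[120,0,0,0,0],[120,0,0,0,0],[120,0,0,0,0]]]}}

```text
time_s: 28.1
eef_pos: [0.5585, -0.3915, 0.3078]
ee_rot: [-0.002, 0.725, 0.689, -0.0]
wrist_force: [-0.4, 0.2, 0.0]
gripper_width: 0.0505
```

```bash
python3 - <<'E'
from fr import *
edge()
im,d,X,c=snap('side'); save('s7.png',im[100:340,200:460].repeat(2,0).repeat(2,1))
P=X.reshape(-1,3);C=im.reshape(-1,3).astype(int);W=(C[:,0]-C[:,2]>50)
k=W&(P[:,0]>.48)&(P[:,0]<.64)&(P[:,1]>-.46)&(P[:,1]<-.33)&(P[:,2]>.12)&(P[:,2]<.2)
q=P[k];print('handle',np.median(q,0).round(4),np.percentile(q[:,2],95),cv2.minAreaRect((q[:,:2]*1000).astype(np.float32)))
def box(a): return (P[:,0]>a[0])&(P[:,0]<a[1])&(P[:,1]>a[2])&(P[:,1]<a[3])&(P[:,2]>a[4])&(P[:,2]<a[5])
for nm,a in(('jar',(.35,.45,-.24,-.15,.03,.09)),('tape',(.65,.75,-.28,-.15,.015,.03))):
    print(nm,np.round(cv2.minAreaRect((P[box(a)][:,:2]*1000).astype(np.float32))[0],1))
from tilt import tilt; tilt()
E
```

```text
t 28.1 pos [ 0.5585 -0.3915  0.3078] edge x,s,gap [  17.9  493.9 -173.4] vert gap -197.6 yaw 2.9 F [-0.4  0.2  0. ]
handle [ 0.5492 -0.3987  0.1779] 0.18116160236547268 ((558.8551025390625, -382.0072326660156), (51.93326187133789, 110.19819641113281), 87.62824249267578)
jar [ 395.6 -200.7]
tape [ 702.6 -208.6]
scene 4687 slope [-0.0123 -0.5433  0.1096] tilt 0.4978 dir 1.3
side 614 slope [-0.0097 -0.5637  0.108 ] tilt 0.5134 dir 0.99
```

View pics/s7.png

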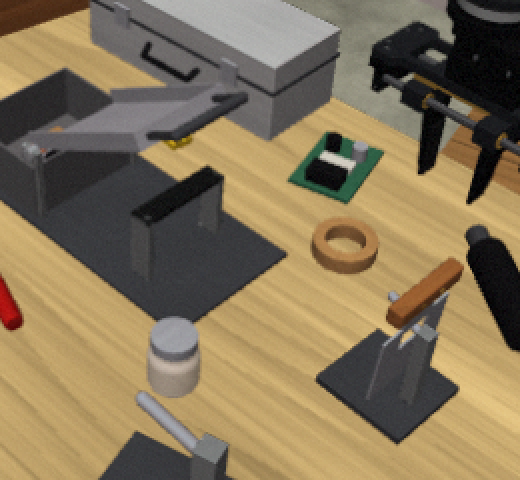

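The picture shows the scraper hanging on the small hook, handle at about (425,290), with the peg through its window. The tray is tipped up, the jar and ring have not moved, and the gripper is clear.

```bash
python3 -c "
from h import *; print(bot.job_done())"
```

```text
the job is handed in; nothing more can be done
None
```

The job is done and handed in at about 28 s of the 72 s allowed; `bot.job_done()` gives no verdict, so I can't confirm it passed.

I lifted the tray by its bar to the stop and took the scraper off the small hook. I then scraped all three parts over the lip into the tub with a light press, about 8 N at first touch and about 6 N or less after that. Last, I hung the scraper back on its peg.

**What the last checks showed:**
- **Parts:** the last picture of the tub showed all three inside it and the tray empty. I did not look into the tub again before handing in.
- **Tray:** still tipped up. The two cameras gave 0.498 and 0.513 rad; the true stop is 0.5, so the second is a noisy reading with few points.
- **Scraper:** hangs with the peg through its window, handle up. The handle's top height (0.181 m) matches where it hung at the start. The handle's fitted outline in that check came out too wide (52 mm against 20 mm), so I did not use its centre. I went by the picture and the height.
- **Jar and ring:** both within about 1 mm of where they started.
- **Robot:** gripper clear, wrist force about zero.

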